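# Sort salvaged television parts on the repair counter

## Task

Sort the parts stripped from the old set: stand both grey valve shields upright in the blue tray, one to a bay, and lay both black dials face up in the yellow tray, one to a bay. Last of all, once the four are in their trays, set the green trimmer right way up on the middle of the copper grounding plate. Do not touch the lamp with its glass bulb, and leave the round flux tin where it stands.

Things in the scene. Friction and masses are not known exactly. Their poses are not given: they have to be found in the camera images.
- shield_tall: Taller of the two grey valve shields: an upright can, barrel 26 mm in diameter, 55 mm high, with a 32 mm foot flange in its lowest 8 mm; dark disc on top. About 30 g, loose. Origin: centre of the underside, z along the can, up.
- shield_short: Shorter, thicker grey valve shield: barrel 32 mm in diameter, 40 mm high, with a 38 mm foot flange in its lowest 8 mm; dark disc on top. About 30 g, loose. Origin: centre of the underside, z along the can, up.
- dial_large: Larger black plastic dial, lying face up: skirt 44 mm in diameter and 8 mm high, on it a cap 32 mm in diameter that reaches to 24 mm (grip the cap); white pointer line. About 30 g, loose. Origin: centre of the underside, z up out of the face.
- dial_small: Smaller black plastic dial, lying face up: skirt 32 mm in diameter and 6 mm high, on it a cap 22 mm in diameter that reaches to 22 mm (grip the cap); white pointer line. About 30 g, loose. Origin: centre of the underside, z up out of the face.
- trimmer: Green ceramic trimmer: a block 28 mm (its x) by 22 mm (its y), 14 mm high, with a white rotor disc 16 mm in diameter and 4 mm high on top. About 25 g, loose, turned to any yaw. Origin: centre of the underside, z up.
- blue_tray: Blue tray for valve shields: fixed, open, painted steel, 120 mm (its x) by 130 mm (its y), 16 mm high; walls and floor 3 mm thick. A rim-high 3 mm divider along x parts it into two bays, each 114 mm (x) by 60 mm (y) inside, centred at y = +32 and -32 mm. Origin: centre of the underside, on the counter; z up, x within 7 degrees of straight away from the robot.
- yellow_tray: Yellow tray for dials: fixed, open, painted steel, 120 mm (its x) by 130 mm (its y), 16 mm high; walls and floor 3 mm thick. A rim-high 3 mm divider along x parts it into two bays, each 114 mm (x) by 60 mm (y) inside, centred at y = +32 and -32 mm. Origin: centre of the underside, on the counter; z up, x within 7 degrees of straight away from the robot.
- copper_plate: Copper grounding plate, fixed flat on the counter: 110 mm by 110 mm, 4 mm thick. Origin: centre of the underside, z up.
- lamp: Lamp, fixed, not to be touched: round brown bakelite mount 76 mm in diameter, brass bayonet socket, frosted glass bulb 44 mm in diameter; 97 mm high in all. Stands in the row of the trays. Origin: centre of the underside, z up.
- flux_tin: Closed round tin, red with a brass-coloured lid, 45 mm in diameter, 26 mm high, about 150 g, loose, standing in the row of parts; it is to stay where it is. Origin: centre of the underside, z up.
There are look-alikes about, which are no part of the job. What is shaped like the shield_short but purple is not meant.

How it is judged:
By the outcome, as a careful person would: the job done as asked, in the order asked, and still so for the second after the job is handed in, with the robot touching nothing.
It also fails if it takes over 128 s, if anything falls off the work surface, if the arm or the gripper's body presses on something with over 40 N, if the wrist force passes 120 N, or if a joint passes its speed limit or range.

## Robot

A 7-joint arm with a two-finger parallel gripper is mounted at the origin on the work surface. World frame = base frame: x ahead of the robot, y to its left, z up, the work surface at z = 0. Lengths are in m, angles in rad, forces in N, time in s.
With the tool pointing down it reaches from about 0.4 to 0.85 m from the base axis. Payload 10.4 kg.
Tool frame: the origin (TCP) lies between the finger pads; the fingertips stand 11 mm ahead of it and the grasp point (between the pads) lies 8 mm behind it (tip_reach is the distance from the TCP to the fingertips, in m); z points along the fingers, y is the line along which they close (so a half turn about z gives the same grasp; the last joint's range is limited). The gripper opens to 85 mm and grips with 20 to 120 N. Pads are 22 mm wide; open, the fingers measure 114 mm over their backs; the gripper's body (76 mm by 85 mm) begins 54 mm behind the grasp point. The pads swing forward as they close: fully open they stand 13 mm farther back than shut.
Start: joints at [1.229, 0.332, -0.065, 1.46, 0.022, 1.35, -0.088], TCP at [0.196, -0.594, 0.242] pointing down, gripper open.
Joint ranges: [-2.6, 2.6], [-0.5, 2.12], [-1.47, 1.34], [0.16, 2.42], [-1.27, 4.41], [0.06, 2.06], [-2.6, 2.6]. Speed limits (rad/s): [2.22, 2.22, 2.79, 2.79, 3.14, 3.14, 3.14].

## Interface

Orientations are given as a unit quaternion [x, y, z, w].
In Python, from workcell import * gives the robot as it stands.
- The arm moves only by the shell command python3 -m inch 'ROWS' [OPENING] [FORCE]. ROWS is JSON, a list of rows, each an object with "slide": the shift along the world's x, y, z in m, a list of three; "yaw": the turn about the world's z in rad. A call has 1 to 20 rows; each row is the pose to reach, as a shift and turn from the pose commanded when the call began; what a row does not reach only later rows make up. A row lasts 1/12 s, in which the tool goes at most 41.7 mm and 7.16 degrees, less where a joint would pass 70% of its speed; a pose out of reach is approached as far as the arm can. A call with a gripper value outside its range is refused whole. OPENING is the closure in counts, from 0 (fully open) to 255 (shut), set as the call begins (- or left out, the last holds). The fingers move at their own pace and stop on an object; FORCE is the grip in N (left out, the last holds). Time passes only in rows, so rows that repeat a pose let the fingers close. It gives the time, the measured TCP pose, the force, the opening and the grip force at its end, in the units of the state.
- get_obs(): the state, without advancing time (a new reading comes with each control period).
- camera(name): name is "scene" or "top" or "wrist"; returns a dict with "frame" (400x640x3 uint8, red, green, blue), "fx", "fy", "cx", "cy" (pixels), "extrinsics" (4x4, takes a point from world to camera coordinates). Camera axes: x right, y down, z forward; pixel columns grow to the right and rows downward; lengths in m; the calibration is good to about 2 mm. A picture is of the moment at which its call begins. There is no depth.
- hand_in(): hands the job in; it is judged then, once.
The state is a dict: "clock": time; "joint_pos": joint angles; "joint_velocities": joint speeds; "tau": joint torques, N m; "position": TCP position; "ee_rot": TCP orientation; "ft_force": force on the tool from outside, world axes, zero at the start; "torque": the same for the moment, N m; "grip_width": opening from 0.0 (shut) to 1.0 (fully open); "grasp_force": force on a finger pad.
Only numpy, scipy, OpenCV 4.12 (cv2) and the standard library are available. Lean on these libraries where they do the work, as an engineer would, in place of code of your own. Each camera call takes 0.05 s, during which the arm holds its last target. There are 200 camera calls.

## Working session

There is one attempt and no reset: what is moved stays moved. The work goes in short steps, Python scripts to look and compute and a shell command to move; the robot and the scene stay as the last step left them, time stands still between calls to the robot, and variables do not carry over. Pictures are saved under pics/ and viewed, at most 14 in all, crops included, and the job is handed in when it is done.

```bash
mkdir -p pics; ls
python3 - <<'E'
from workcell import *
import cv2
for n in("top","scene"):
    c=camera(n); cv2.imwrite(f"pics/{n}0.png",c["frame"][:,:,::-1]); print(n,c["fx"],c["cx"],c["cy"],c["extrinsics"])
o=get_obs(); print({k:o[k] for k in("clock","position","ee_rot","grip_width")})
E
```

```text
pics
top 482.9430932019641 322.87929274695506 203.43315423612717 [[ 0.00930424 -0.99989079  0.01148247  0.04058054]
 [-0.98444355 -0.01117412 -0.1753455   0.47756264]
 [ 0.17545465 -0.00967239 -0.98444     1.11639169]
 [ 0.          0.          0.          1.        ]]
scene 486.92851004374927 317.41125559912456 200.80517682380585 [[-0.79040204  0.61255949  0.00595738  0.33738936]
 [ 0.51061655  0.66417264 -0.54602697 -0.2505632 ]
 [-0.33843073 -0.42853889 -0.83774642  1.19291568]
 [ 0.          0.          0.          1.        ]]
{'clock': 0.1, 'position': array([ 0.19580104, -0.5932031 ,  0.24161676]), 'ee_rot': array([ 9.87322499e-01,  1.58725822e-01, -1.06532161e-04, -6.20712856e-04]), 'grip_width': 0.99781941619597}
```

View pics/top0.png

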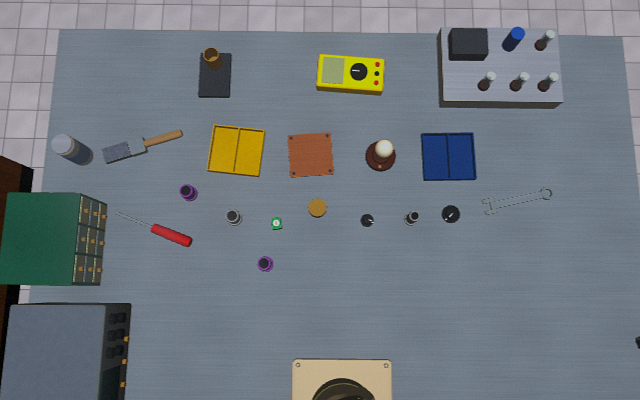

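View pics/scene0.png

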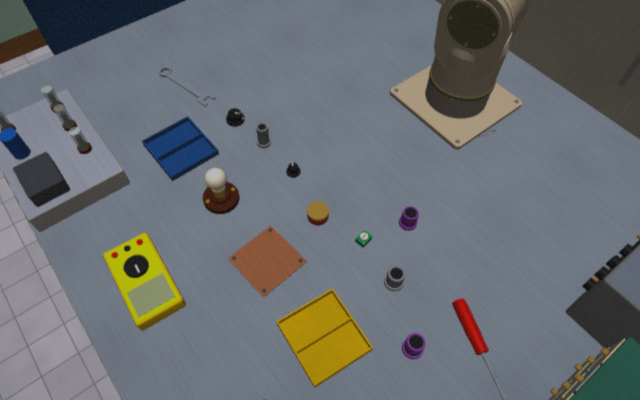

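Candidates (top view): grey shields at (233,216) and (412,217), with purple look-alikes at (188,192) and (265,264), which are excluded. Black dials are at (367,220), small, and (451,214), large. The multimeter knob at (358,72) is not a dial. The trimmer is at (277,223), the tin at (317,207), the lamp at (381,153) and the plate at (311,155). The narrower shield at (412,217) should be the tall one. I'll measure and check that in a close crop.

```bash
cat > h.py <<'E'
from workcell import *
import cv2, numpy as np
def ray(c,u,v,z):
    E=c["extrinsics"];R,t=E[:3,:3],E[:3,3];o=-R.T@t
    d=R.T@np.array([(u-c["cx"])/c["fx"],(v-c["cy"])/c["fy"],1.])
    return o+d*(z-o[2])/d[2]
def proj(c,p):
    E=c["extrinsics"];q=E[:3,:3]@np.array(p)+E[:3,3]
    return np.array([c["fx"]*q[0]/q[2]+c["cx"],c["fy"]*q[1]/q[2]+c["cy"]])
def blob(m,seed,r=30):
    """hull of the largest contour of mask m within r px of seed"""
    w=np.zeros_like(m);cv2.circle(w,tuple(int(s) for s in seed),r,255,-1)
    cs,_=cv2.findContours(m&w,cv2.RETR_EXTERNAL,cv2.CHAIN_APPROX_NONE)
    k=cv2.convexHull(max(cs,key=cv2.contourArea));M=cv2.moments(k)
    return k,(M["m10"]/M["m00"],M["m01"]/M["m00"])
def masks(f):
    h=cv2.cvtColor(f,cv2.COLOR_RGB2HSV);r=lambda a,b:cv2.inRange(h,np.array(a),np.array(b))
    return dict(dark=r((0,0,0),(179,255,60)),green=r((50,110,40),(85,255,255)),yellow=r((18,180,80),(30,255,255)),
      blue=r((100,150,40),(120,255,255)),copper=r((3,100,100),(14,220,255)),brown=r((0,100,20),(14,255,110)),brass=r((14,100,80),(25,255,255)))
E
python3 - <<'E'
from h import *
c=camera("top");f=c["frame"];m=masks(f)
for n,k,s,z,r in [("tall","dark",(412,217),.055,9),("short","dark",(233,216),.04,9),("dS","dark",(367,220),.008,14),("dL","dark",(451,214),.010,16),
 ("trim","green",(277,223),.014,14),("tin","brass",(317,207),.026,16),("yel","yellow",(236,150),.016,50),("blu","blue",(448,156),.016,50),("cop","copper",(311,155),.004,40),("lamp","brown",(381,155),.01,22)]:
    try:
        k,q=blob(m[k],s,r);p=ray(c,*q,z)
        w=np.float32([ray(c,*a[0],z)[:2]*1000 for a in k]);(_,sz,an)=cv2.minAreaRect(w)
        print(n,np.round(q,1),np.round(p[:2],4),"r",round(np.hypot(*p[:2]),3),"size",np.round(sz,0),"ang",round(an,1))
    except Exception as e: print(n,e)
s=camera("scene")["frame"]
a=cv2.resize(f[180:280,180:480],None,fx=2.6,fy=2.6,interpolation=cv2.INTER_CUBIC)
b=cv2.resize(s[90:310,200:460],None,fx=1.5,fy=1.5,interpolation=cv2.INTER_CUBIC)
o=np.zeros((600,780,3),np.uint8);o[:260]=a;o[262:592,:390]=b;cv2.imwrite("pics/crop1.png",o[:,:,::-1])
E
```

```text
tall [414.4 215.4] [ 0.4485 -0.1713] r 0.48 size [12. 17.] ang 88.7
short [231.7 215. ] [0.4469 0.2629] r 0.519 size [19. 18.] ang 46.2
dS [366.6 220. ] [ 0.4432 -0.0626] r 0.448 size [26. 30.] ang 78.3
dL [450.4 213.6] [ 0.4608 -0.2693] r 0.534 size [40. 43.] ang 69.7
trim [276.1 222.8] [0.4329 0.1589] r 0.461 size [28. 23.] ang 9.4
tin [316.7 207.3] [0.4704 0.0602] r 0.474 size [42. 41.] ang 0.7
yel [235.8 149.9] [0.6152 0.2639] r 0.669 size [130. 120.] ang 84.2
blu [448.4 156. ] [ 0.606  -0.2679] r 0.663 size [120. 131.] ang 1.2
cop [310.2 154.4] [0.6093 0.0783] r 0.614 size [109. 109.] ang 5.0
lamp [379.8 156.3] [ 0.6048 -0.0967] r 0.612 size [72. 64.] ang 64.5
```

View pics/crop1.png

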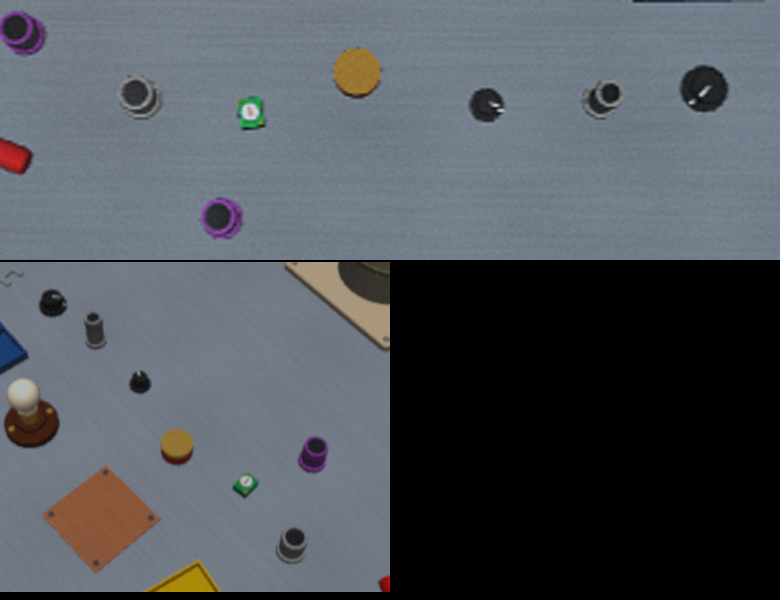

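The crop confirms the choice. The tall, narrow grey can is at about (604,98), the thick grey one at about (139,97) and both dials lie face up. The trimmer is upright and the purple cans are separate. Tray, plate and tin sizes match the description. The tool closes radially now, so a yaw of +1.25 makes it close along world x, which suits all the bays. I'll go to the tall shield first.

```bash
T='{"slide":[0.2525,0.422,-0.05],"yaw":1.25}'; python3 -m inch '[{"slide":[0.06,0.1,0],"yaw":0.3},{"slide":[0.15,0.25,-0.02],"yaw":0.75},{"slide":[0.253,0.422,-0.05],"yaw":1.25},{"slide":[0.253,0.422,-0.05],"yaw":1.25},{"slide":[0.253,0.422,-0.05],"yaw":1.25},{"slide":[0.253,0.422,-0.05],"yaw":1.25},{"slide":[0.253,0.422,-0.05],"yaw":1.25},{"slide":[0.253,0.422,-0.05],"yaw":1.25},{"slide":[0.253,0.422,-0.05],"yaw":1.25},{"slide":[0.253,0.422,-0.05],"yaw":1.25},{"slide":[0.253,0.422,-0.05],"yaw":1.25},{"slide":[0.253,0.422,-0.05],"yaw":1.25},{"slide":[0.253,0.422,-0.05],"yaw":1.25},{"slide":[0.253,0.422,-0.05],"yaw":1.25},{"slide":[0.253,0.422,-0.05],"yaw":1.25},{"slide":[0.253,0.422,-0.05],"yaw":1.25},{"slide":[0.253,0.422,-0.05],"yaw":1.25},{"slide":[0.253,0.422,-0.05],"yaw":1.25}]' 0 30
python3 - <<'E'
from h import *
c=camera("wrist");cv2.imwrite("pics/w1.png",c["frame"][:,:,::-1]);o=get_obs();print(o["position"],o["ee_rot"],o["joint_pos"])
import workcell;print(getattr(workcell,"tip_reach",None))
for p in [(.4485,-.1713,.055),(.4485,-.1713,0)]:print(proj(c,p))
E
```

```text
clock: 1.7
position: [0.4485, -0.1725, 0.1924]
ee_rot: [0.708, 0.706, -0.0, 0.0]
ft_force: [0.4, -0.0, -0.5]
grip_width: 1.001
grasp_force: 0.0
[ 0.44858722 -0.17230278  0.1923896 ] [ 7.08339126e-01  7.05872277e-01 -2.69536665e-05  1.00551202e-04] [ 0.80139567  0.08602973 -0.54997365  1.87301329  0.04844863  1.19544113
  0.23181605]
0.011
[329.76271925 188.03213106]
[329.74256346 173.98600728]
```

View pics/w1.png

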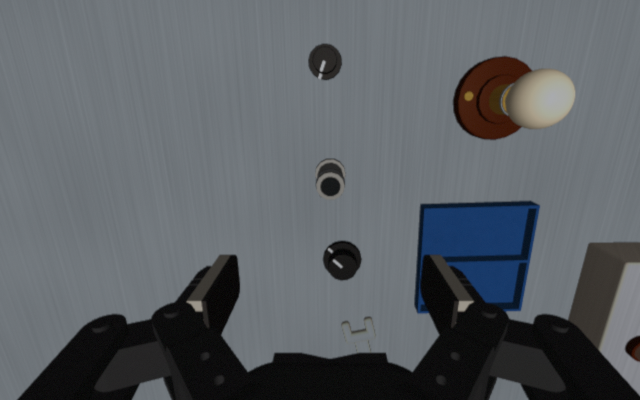

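The wrist view shows the tall shield's disc at (331,186), where (330,188) was predicted, so the calibration holds. Next I descend and grip.

```bash
python3 -m inch '[{"slide":[0,0.001,-0.04],"yaw":0},{"slide":[0,0.001,-0.08],"yaw":0},{"slide":[0,0.001,-0.115],"yaw":0},{"slide":[0,0.001,-0.145],"yaw":0},{"slide":[0,0.001,-0.164],"yaw":0},{"slide":[0,0.001,-0.164],"yaw":0},{"slide":[0,0.001,-0.164],"yaw":0}]' 0 30
python3 -m inch '[{"slide":[0,0,0],"yaw":0},{"slide":[0,0,0],"yaw":0},{"slide":[0,0,0],"yaw":0},{"slide":[0,0,0],"yaw":0},{"slide":[0,0,0],"yaw":0},{"slide":[0,0,0],"yaw":0},{"slide":[0,0,0],"yaw":0},{"slide":[0,0,0],"yaw":0},{"slide":[0,0,0],"yaw":0},{"slide":[0,0,0],"yaw":0}]' 255 30
```

```text
clock: 2.33
position: [0.4485, -0.1705, 0.0282]
ee_rot: [0.708, 0.706, -0.0, -0.001]
ft_force: [0.2, 1.0, 0.4]
grip_width: 1.004
grasp_force: 0.0
clock: 3.17
position: [0.4493, -0.1708, 0.0291]
ee_rot: [0.708, 0.706, 0.0, 0.001]
ft_force: [-1.5, -0.7, 7.3]
grip_width: 0.296
grasp_force: 29.1
```

```bash
python3 -m inch '[{"slide":[0,0,0.03],"yaw":0},{"slide":[0,0,0.07],"yaw":0},{"slide":[0.02,-0.015,0.1],"yaw":0},{"slide":[0.05,-0.04,0.1],"yaw":0},{"slide":[0.08,-0.065,0.1],"yaw":0},{"slide":[0.11,-0.09,0.1],"yaw":0},{"slide":[0.14,-0.115,0.1],"yaw":0},{"slide":[0.158,-0.129,0.1],"yaw":0},{"slide":[0.158,-0.129,0.1],"yaw":0},{"slide":[0.158,-0.129,0.07],"yaw":0},{"slide":[0.158,-0.129,0.04],"yaw":0},{"slide":[0.158,-0.129,0.02],"yaw":0},{"slide":[0.158,-0.129,0.01],"yaw":0},{"slide":[0.158,-0.129,0.005],"yaw":0},{"slide":[0.158,-0.129,0.004],"yaw":0},{"slide":[0.158,-0.129,0.004],"yaw":0}]' 255 30
python3 - <<'E'
from h import *
for n in ("top","scene"):
    c=camera(n);q=proj(c,(.607,-.29,.02)).astype(int);f=c["frame"][max(0,q[1]-60):q[1]+60,max(0,q[0]-60):q[0]+60]
    cv2.imwrite(f"pics/p1{n}.png",cv2.resize(f,(400,400),interpolation=cv2.INTER_CUBIC)[:,:,::-1])
cv2.imwrite("pics/p1.png",np.hstack([cv2.imread("pics/p1top.png"),cv2.imread("pics/p1scene.png")]))
E
```

```text
clock: 4.5
position: [0.6075, -0.2996, 0.0335]
ee_rot: [0.708, 0.706, 0.0, 0.001]
ft_force: [1.2, 0.3, -0.0]
grip_width: 0.295
grasp_force: 29.7
```

View pics/p1.png

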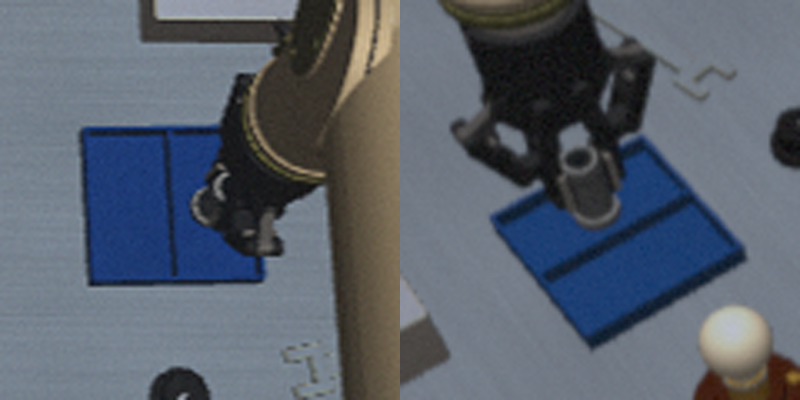

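The shield is upright over the outer bay, with its foot clear of the divider. I lower it 1 mm, release and retreat.

```bash
python3 -m inch '[{"slide":[0,0,-0.001],"yaw":0},{"slide":[0,0,-0.0015],"yaw":0}]' 255 30
python3 -m inch '[{"slide":[0,0,0],"yaw":0},{"slide":[0,0,0],"yaw":0},{"slide":[0,0,0],"yaw":0},{"slide":[0,0,0],"yaw":0},{"slide":[0,0,0.005],"yaw":0},{"slide":[0,0,0.03],"yaw":0},{"slide":[0,0,0.07],"yaw":0},{"slide":[0,0,0.11],"yaw":0},{"slide":[-0.03,0.01,0.12],"yaw":0},{"slide":[-0.07,0.02,0.12],"yaw":0},{"slide":[-0.11,0.025,0.12],"yaw":0},{"slide":[-0.146,0.03,0.12],"yaw":0},{"slide":[-0.146,0.03,0.12],"yaw":0},{"slide":[-0.146,0.03,0.12],"yaw":0}]' 110
python3 - <<'E'
from h import *
o=get_obs();print(o["position"],o["grip_width"])
c=camera("wrist");m=masks(c["frame"])
for s in [(.461,-.269,.010)]:
    q=proj(c,s);k,p=blob(m["dark"],q,45);print(q,p,ray(c,*p,.010),[np.ptp([ray(c,*a[0],.01)[i] for a in k]) for i in(0,1)])
cv2.imwrite("pics/w2.png",c["frame"][:,:,::-1])
E
```

```text
clock: 4.77
position: [0.6076, -0.2998, 0.0322]
ee_rot: [0.708, 0.706, 0.0, 0.001]
ft_force: [-3.6, 0.0, 9.6]
grip_width: 0.295
grasp_force: 30.7
clock: 5.93
position: [0.4592, -0.27, 0.1515]
ee_rot: [0.708, 0.706, -0.001, 0.0]
ft_force: [1.0, 0.0, 0.8]
grip_width: 0.568
grasp_force: 0.0
[ 0.45922923 -0.2700056   0.15147029] 0.5677945693427715
[331.80746702 186.7981781 ] (332.7663946811726, 185.23078472851816) [ 0.46186876 -0.26753193  0.01      ] [np.float64(0.04173931975811607), np.float64(0.04310695596594655)]
```

View pics/w2.png

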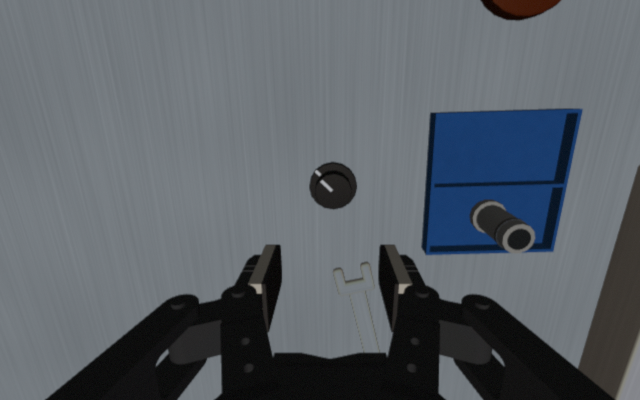

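The tall shield stands in the outer bay with its foot at (487,217), and the large dial is at (333,185). I grip the dial by its cap.

```bash
python3 -m inch '[{"slide":[0.001,0.002,-0.04],"yaw":0},{"slide":[0.001,0.002,-0.08],"yaw":0},{"slide":[0.001,0.002,-0.11],"yaw":0},{"slide":[0.001,0.002,-0.125],"yaw":0},{"slide":[0.001,0.002,-0.13],"yaw":0},{"slide":[0.001,0.002,-0.13],"yaw":0},{"slide":[0.001,0.002,-0.13],"yaw":0}]'
python3 -m inch '[{"slide":[0,0,0],"yaw":0},{"slide":[0,0,0],"yaw":0},{"slide":[0,0,0],"yaw":0},{"slide":[0,0,0],"yaw":0},{"slide":[0,0,0],"yaw":0},{"slide":[0,0,0],"yaw":0}]' 255 30
python3 -m inch '[{"slide":[0,0,0.02],"yaw":0},{"slide":[0,0,0.05],"yaw":0},{"slide":[0,0,0.08],"yaw":0},{"slide":[0,0.02,0.11],"yaw":0},{"slide":[0,0.06,0.12],"yaw":0},{"slide":[0,0.06,0.12],"yaw":0}]'
python3 - <<'E'
from h import *
c=camera("wrist");cv2.imwrite("pics/w3.png",c["frame"][:,:,::-1])
E
```

```text
clock: 6.57
position: [0.4634, -0.2676, 0.0217]
ee_rot: [0.708, 0.707, 0.001, 0.001]
ft_force: [0.7, 0.1, 0.7]
grip_width: 0.565
grasp_force: 0.0
clock: 7.07
position: [0.4633, -0.268, 0.0225]
ee_rot: [0.708, 0.706, 0.0, 0.002]
ft_force: [1.0, 0.7, 5.9]
grip_width: 0.355
grasp_force: 29.6
clock: 7.57
position: [0.4646, -0.2015, 0.1448]
ee_rot: [0.706, 0.709, 0.002, 0.002]
ft_force: [1.3, 0.7, -0.4]
grip_width: 0.356
grasp_force: 29.9
```

View pics/w3.png

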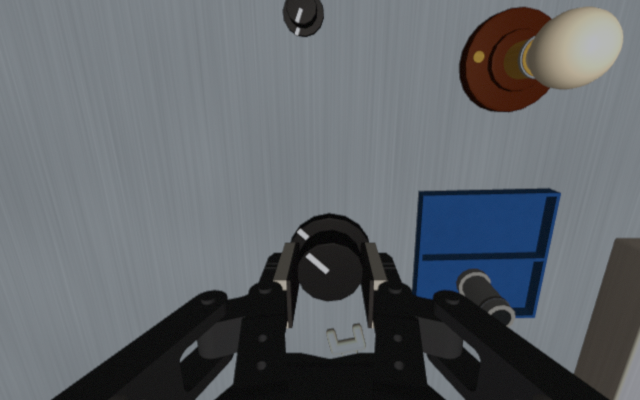

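```bash
python3 -m inch '[{"slide":[0,0.03,0],"yaw":0},{"slide":[0,0.07,0],"yaw":0},{"slide":[0,0.11,0],"yaw":0},{"slide":[0,0.15,0],"yaw":0},{"slide":[0,0.19,0],"yaw":0},{"slide":[0,0.23,0],"yaw":0},{"slide":[0,0.27,0],"yaw":0},{"slide":[0.02,0.305,0],"yaw":0},{"slide":[0.045,0.335,0],"yaw":-0.05},{"slide":[0.07,0.365,0],"yaw":-0.1},{"slide":[0.095,0.395,0],"yaw":-0.1},{"slide":[0.12,0.43,0],"yaw":-0.1},{"slide":[0.14,0.465,0],"yaw":-0.1},{"slide":[0.157,0.504,0],"yaw":-0.1},{"slide":[0.157,0.504,0],"yaw":-0.1},{"slide":[0.157,0.504,-0.03],"yaw":-0.1},{"slide":[0.157,0.504,-0.06],"yaw":-0.1},{"slide":[0.157,0.504,-0.09],"yaw":-0.1},{"slide":[0.157,0.504,-0.105],"yaw":-0.1},{"slide":[0.157,0.504,-0.105],"yaw":-0.1}]'
python3 - <<'E'
from h import *
for n in ("top","scene"):
    c=camera(n);q=proj(c,(.618,.296,.02)).astype(int);f=c["frame"][max(0,q[1]-60):q[1]+60,max(0,q[0]-60):q[0]+60]
    cv2.imwrite(f"pics/p1{n}.png",cv2.resize(f,(400,400),interpolation=cv2.INTER_CUBIC)[:,:,::-1])
cv2.imwrite("pics/p2.png",np.hstack([cv2.imread("pics/p1top.png"),cv2.imread("pics/p1scene.png")]))
E
```

```text
clock: 9.28
position: [0.6172, 0.2946, 0.0317]
ee_rot: [0.742, 0.67, -0.003, -0.001]
ft_force: [-0.1, -0.8, -1.3]
grip_width: 0.359
grasp_force: 30.0
```

View pics/p2.png

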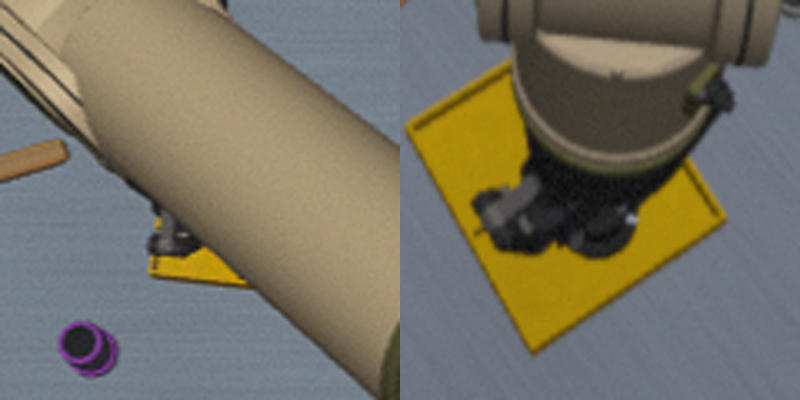

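Dial is over the left bay inside the walls. I lower it until it touches.

```bash
python3 -m inch '[{"slide":[0,0,0],"yaw":0},{"slide":[0,0,-0.003],"yaw":0},{"slide":[0,0,-0.005],"yaw":0},{"slide":[0,0,-0.005],"yaw":0}]'
python3 -c "
from workcell import *;o=get_obs();print(o['position'],o['ft_force'])"
```

```text
clock: 9.72
position: [0.6191, 0.2965, 0.0313]
ee_rot: [0.742, 0.67, 0.0, 0.0]
ft_force: [-0.6, -0.4, -0.2]
grip_width: 0.359
grasp_force: 30.0
[0.61914654 0.29645821 0.03131445] [-0.56940039 -0.39082166 -0.19146848]
```

Settled at 0.0313, so about 5 mm remain.

```bash
python3 -m inch '[{"slide":[0,0,-0.003],"yaw":0},{"slide":[0,0,-0.005],"yaw":0},{"slide":[0,0,-0.0055],"yaw":0},{"slide":[0,0,-0.0055],"yaw":0}]'
python3 -m inch '[{"slide":[0,0,0],"yaw":0},{"slide":[0,0,0],"yaw":0},{"slide":[0,0,0],"yaw":0},{"slide":[0,0,0],"yaw":0},{"slide":[0,0,0.01],"yaw":0},{"slide":[0,0,0.04],"yaw":0},{"slide":[0,0,0.08],"yaw":0},{"slide":[-0.04,-0.01,0.12],"yaw":0},{"slide":[-0.08,-0.02,0.15],"yaw":0},{"slide":[-0.12,-0.03,0.15],"yaw":0},{"slide":[-0.171,-0.033,0.15],"yaw":0.1},{"slide":[-0.171,-0.033,0.15],"yaw":0.1},{"slide":[-0.171,-0.033,0.15],"yaw":0.1}]' 110
python3 - <<'E'
from h import *
o=get_obs();print(o["position"],o["grip_width"])
c=camera("wrist");m=masks(c["frame"]);q=proj(c,(.4469,.2629,.04));print(q)
k,p=blob(m["dark"],q,25);print(p,ray(c,*p,.04))
cv2.imwrite("pics/w4.png",c["frame"][:,:,::-1])
E
```

```text
clock: 10.05
position: [0.619, 0.2965, 0.0257]
ee_rot: [0.742, 0.67, 0.0, 0.0]
ft_force: [-0.4, -2.0, 5.1]
grip_width: 0.355
grasp_force: 30.4
clock: 11.13
position: [0.4429, 0.2641, 0.1765]
ee_rot: [0.706, 0.708, -0.001, 0.001]
ft_force: [0.0, 1.4, 0.6]
grip_width: 0.568
grasp_force: 0.0
[0.44286797 0.26406429 0.17645745] 0.5677634054344288
[334.19495709 190.49323465]
(334.70207694926796, 188.4409261150834) [0.44733654 0.26480546 0.04      ]
```

View pics/w4.png

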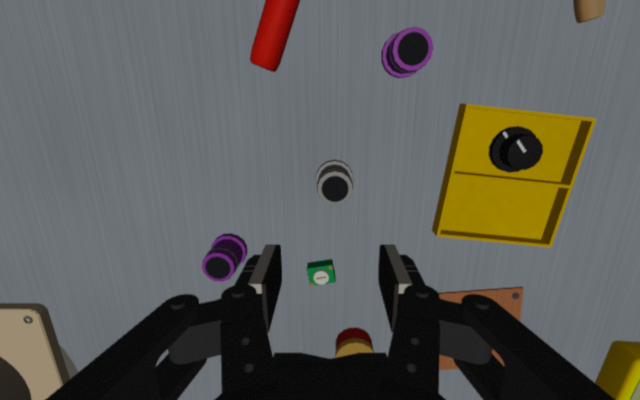

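The large dial is face up in its bay at (517,149). The grey short shield is at (335,188), well clear of the purple ones. I grip it.

```bash
python3 -m inch '[{"slide":[0,0.001,-0.04],"yaw":0},{"slide":[0,0.001,-0.08],"yaw":0},{"slide":[0,0.001,-0.115],"yaw":0},{"slide":[0,0.001,-0.14],"yaw":0},{"slide":[0,0.001,-0.15],"yaw":0},{"slide":[0,0.001,-0.15],"yaw":0},{"slide":[0,0.001,-0.15],"yaw":0}]' 70
python3 -m inch '[{"slide":[0,0,0],"yaw":0},{"slide":[0,0,0],"yaw":0},{"slide":[0,0,0],"yaw":0},{"slide":[0,0,0],"yaw":0},{"slide":[0,0,0],"yaw":0},{"slide":[0,0,0],"yaw":0},{"slide":[0,0,0],"yaw":0},{"slide":[0,0,0],"yaw":0}]' 255 30
python3 -m inch '[{"slide":[0,0,0.02],"yaw":0},{"slide":[0,0,0.05],"yaw":0},{"slide":[0,0,0.08],"yaw":0},{"slide":[0,-0.02,0.11],"yaw":0},{"slide":[0,-0.06,0.12],"yaw":0},{"slide":[0,-0.1,0.12],"yaw":0},{"slide":[0,-0.14,0.12],"yaw":0},{"slide":[0,-0.18,0.12],"yaw":0},{"slide":[0,-0.22,0.12],"yaw":0},{"slide":[0,-0.26,0.12],"yaw":0},{"slide":[0,-0.3,0.12],"yaw":0},{"slide":[0,-0.34,0.12],"yaw":0},{"slide":[0,-0.38,0.12],"yaw":0},{"slide":[0,-0.42,0.12],"yaw":0},{"slide":[0,-0.46,0.12],"yaw":0},{"slide":[0,-0.5,0.12],"yaw":0},{"slide":[0,-0.5,0.12],"yaw":0},{"slide":[0,-0.5,0.12],"yaw":0}]'
```

```text
clock: 11.77
position: [0.4487, 0.2651, 0.0263]
ee_rot: [0.708, 0.706, 0.0, -0.0]
ft_force: [0.8, 0.3, 0.3]
grip_width: 0.727
grasp_force: 0.0
clock: 12.43
position: [0.449, 0.265, 0.027]
ee_rot: [0.708, 0.706, 0.001, 0.001]
ft_force: [-0.8, -1.5, 7.4]
grip_width: 0.36
grasp_force: 29.2
clock: 13.93
position: [0.4476, -0.2379, 0.146]
ee_rot: [0.709, 0.705, 0.0, 0.001]
ft_force: [0.6, 0.4, -1.6]
grip_width: 0.364
grasp_force: 30.0
```

```bash
python3 -m inch '[{"slide":[0.035,0,0],"yaw":0},{"slide":[0.075,0,0],"yaw":0},{"slide":[0.11,0,0],"yaw":0},{"slide":[0.14,0,0],"yaw":0},{"slide":[0.157,0,0],"yaw":0},{"slide":[0.157,0,0],"yaw":0},{"slide":[0.157,0,-0.03],"yaw":0},{"slide":[0.157,0,-0.06],"yaw":0},{"slide":[0.157,0,-0.09],"yaw":0},{"slide":[0.157,0,-0.11],"yaw":0},{"slide":[0.157,0,-0.114],"yaw":0},{"slide":[0.157,0,-0.116],"yaw":0},{"slide":[0.157,0,-0.116],"yaw":0}]'
python3 - <<'E'
from h import *
c=camera("scene");q=proj(c,(.607,-.25,.02)).astype(int);f=c["frame"][max(0,q[1]-60):q[1]+60,max(0,q[0]-60):q[0]+60]
cv2.imwrite("pics/p3.png",cv2.resize(f,(400,400),interpolation=cv2.INTER_CUBIC)[:,:,::-1])
E
```

```text
clock: 15.02
position: [0.6049, -0.2348, 0.0301]
ee_rot: [0.708, 0.707, 0.0, 0.0]
ft_force: [-0.2, 0.1, 0.7]
grip_width: 0.361
grasp_force: 30.9
```

View pics/p3.png

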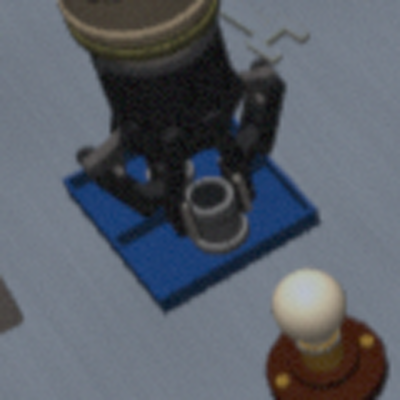

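The short shield stands in the inner bay, just touching. I release it and go to the small dial, passing behind the lamp.

```bash
python3 -m inch '[{"slide":[0,0,0],"yaw":0},{"slide":[0,0,0],"yaw":0},{"slide":[0,0,0],"yaw":0},{"slide":[0,0,0],"yaw":0},{"slide":[0,0,0.01],"yaw":0},{"slide":[0,0,0.04],"yaw":0},{"slide":[0,0,0.08],"yaw":0},{"slide":[0,0,0.12],"yaw":0},{"slide":[-0.04,0,0.12],"yaw":0},{"slide":[-0.08,0,0.12],"yaw":0},{"slide":[-0.12,0,0.12],"yaw":0},{"slide":[-0.15,0.025,0.12],"yaw":0},{"slide":[-0.162,0.06,0.12],"yaw":0},{"slide":[-0.162,0.1,0.12],"yaw":0},{"slide":[-0.162,0.14,0.12],"yaw":0},{"slide":[-0.162,0.172,0.12],"yaw":0},{"slide":[-0.162,0.172,0.12],"yaw":0},{"slide":[-0.162,0.172,0.12],"yaw":0}]' 110
python3 - <<'E'
from h import *
o=get_obs();print(o["position"],o["grip_width"])
c=camera("wrist");m=masks(c["frame"]);q=proj(c,(.4432,-.0626,.008));print(q)
k,p=blob(m["dark"],q,40);print(p,ray(c,*p,.008),[np.ptp([ray(c,*a[0],.008)[i] for a in k]) for i in(0,1)])
cv2.imwrite("pics/w5.png",c["frame"][:,:,::-1])
E
```

```text
clock: 16.57
position: [0.4432, -0.0619, 0.1503]
ee_rot: [0.706, 0.708, 0.0, 0.001]
ft_force: [-0.2, -0.8, 0.4]
grip_width: 0.568
grasp_force: 0.0
[ 0.44317369 -0.06186098  0.1502757 ] 0.5675800138914959
[329.62433383 188.51977597]
(330.6611537704272, 186.28548926954124) [ 0.4441362  -0.06048977  0.008     ] [np.float64(0.03004284764486631), np.float64(0.03109130061204489)]
```

View pics/w5.png

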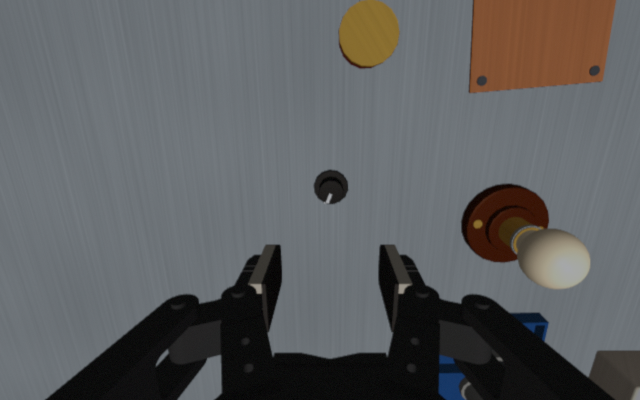

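The small dial is at (331,186), matching the prediction. I grip it, lift and carry it to the inner yellow bay.

```bash
python3 -m inch '[{"slide":[0.001,0.002,-0.04],"yaw":0},{"slide":[0.001,0.002,-0.08],"yaw":0},{"slide":[0.001,0.002,-0.11],"yaw":0},{"slide":[0.001,0.002,-0.125],"yaw":0},{"slide":[0.001,0.002,-0.131],"yaw":0},{"slide":[0.001,0.002,-0.131],"yaw":0},{"slide":[0.001,0.002,-0.131],"yaw":0}]'
python3 -m inch '[{"slide":[0,0,0],"yaw":0},{"slide":[0,0,0],"yaw":0},{"slide":[0,0,0],"yaw":0},{"slide":[0,0,0],"yaw":0},{"slide":[0,0,0],"yaw":0},{"slide":[0,0,0],"yaw":0},{"slide":[0,0,0],"yaw":0}]' 255 30
python3 -m inch '[{"slide":[0,0,0.02],"yaw":0},{"slide":[0,0,0.05],"yaw":0},{"slide":[0,0,0.08],"yaw":0},{"slide":[0,0.03,0.1],"yaw":0},{"slide":[0,0.07,0.1],"yaw":0},{"slide":[0.02,0.11,0.1],"yaw":0},{"slide":[0.05,0.14,0.1],"yaw":0},{"slide":[0.08,0.17,0.1],"yaw":-0.05},{"slide":[0.11,0.2,0.1],"yaw":-0.1},{"slide":[0.14,0.23,0.1],"yaw":-0.1},{"slide":[0.16,0.26,0.1],"yaw":-0.1},{"slide":[0.168,0.29,0.1],"yaw":-0.1},{"slide":[0.168,0.292,0.1],"yaw":-0.1},{"slide":[0.168,0.292,0.07],"yaw":-0.1},{"slide":[0.168,0.292,0.04],"yaw":-0.1},{"slide":[0.168,0.292,0.02],"yaw":-0.1},{"slide":[0.168,0.292,0.01],"yaw":-0.1},{"slide":[0.168,0.292,0.006],"yaw":-0.1},{"slide":[0.168,0.292,0.006],"yaw":-0.1},{"slide":[0.168,0.292,0.006],"yaw":-0.1}]'
```

```text
clock: 17.2
position: [0.4445, -0.0622, 0.0191]
ee_rot: [0.708, 0.706, 0.0, 0.0]
ft_force: [0.1, 0.7, 0.9]
grip_width: 0.563
grasp_force: 0.0
clock: 17.78
position: [0.4449, -0.062, 0.0196]
ee_rot: [0.708, 0.706, 0.0, 0.001]
ft_force: [-2.1, -0.1, 6.7]
grip_width: 0.239
grasp_force: 29.1
clock: 19.45
position: [0.6127, 0.2308, 0.026]
ee_rot: [0.742, 0.67, 0.001, 0.0]
ft_force: [-0.3, -0.3, -0.1]
grip_width: 0.244
grasp_force: 29.6
```

```bash
python3 -m inch '[{"slide":[0,0,-0.002],"yaw":0},{"slide":[0,0,-0.003],"yaw":0},{"slide":[0,0,-0.003],"yaw":0}]'
python3 -m inch '[{"slide":[0,0,0],"yaw":0},{"slide":[0,0,0],"yaw":0},{"slide":[0,0,0],"yaw":0},{"slide":[0,0,0],"yaw":0},{"slide":[0,0,0],"yaw":0},{"slide":[0,0,0.01],"yaw":0},{"slide":[0,0,0.04],"yaw":0},{"slide":[0,0,0.08],"yaw":0},{"slide":[-0.03,-0.01,0.12],"yaw":0.1},{"slide":[-0.07,-0.03,0.12],"yaw":0.2},{"slide":[-0.11,-0.05,0.12],"yaw":0.26},{"slide":[-0.15,-0.07,0.12],"yaw":0.26},{"slide":[-0.18,-0.071,0.12],"yaw":0.26},{"slide":[-0.18,-0.071,0.12],"yaw":0.26},{"slide":[-0.18,-0.071,0.12],"yaw":0.26}]' 110
python3 - <<'E'
from h import *
o=get_obs();print(o["position"],o["ee_rot"])
c=camera("wrist");m=masks(c["frame"]);q=proj(c,(.4329,.1589,.014));print(q)
k,p=blob(m["green"],q,50);w=np.float32([ray(c,*a[0],.012)[:2]*1000 for a in k]);print(p,ray(c,*p,.012),cv2.minAreaRect(w))
cv2.imwrite("pics/w6.png",c["frame"][:,:,::-1])
E
```

```text
clock: 19.7
position: [0.6127, 0.2308, 0.0228]
ee_rot: [0.742, 0.67, 0.001, 0.001]
ft_force: [-0.5, -0.2, 4.1]
grip_width: 0.244
grasp_force: 30.1
clock: 20.95
position: [0.4304, 0.1584, 0.142]
ee_rot: [0.649, 0.761, -0.001, 0.002]
ft_force: [1.5, -0.0, 1.1]
grip_width: 0.569
grasp_force: 0.0
[0.43035631 0.15835963 0.14199571] [ 0.64908411  0.76071348 -0.00088496  0.00201053]
[332.58319748 191.6100647 ]
(333.7966497031382, 187.8220949957591) [0.43350508 0.16186948 0.012     ] ((433.38104248046875, 161.52972412109375), (27.196470260620117, 23.48842430114746), 9.071293830871582)
```

View pics/w6.png

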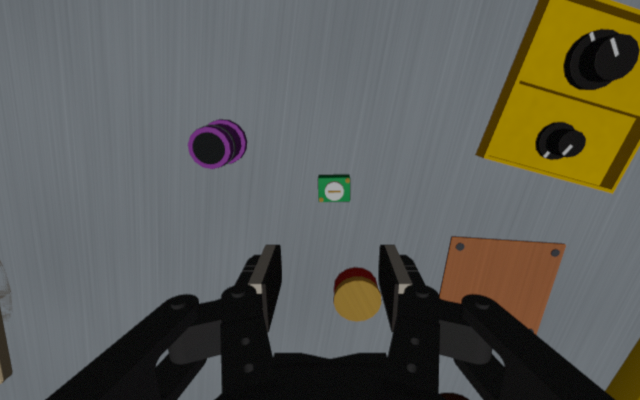

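Both dials lie face up, one per bay, at (600,60) and (560,141). The trimmer is upright at (335,190), and the tool is aligned with its 9° yaw. I grip it.

```bash
python3 -m inch '[{"slide":[0.001,0,-0.04],"yaw":0},{"slide":[0.001,0,-0.08],"yaw":0},{"slide":[0.001,0,-0.11],"yaw":0},{"slide":[0.001,0,-0.122],"yaw":0},{"slide":[0.001,0,-0.126],"yaw":0},{"slide":[0.001,0,-0.126],"yaw":0},{"slide":[0.001,0,-0.126],"yaw":0}]'
python3 -m inch '[{"slide":[0,0,0],"yaw":0},{"slide":[0,0,0],"yaw":0},{"slide":[0,0,0],"yaw":0},{"slide":[0,0,0],"yaw":0},{"slide":[0,0,0],"yaw":0},{"slide":[0,0,0],"yaw":0},{"slide":[0,0,0],"yaw":0}]' 255 30
python3 -m inch '[{"slide":[0,0,0.02],"yaw":0},{"slide":[0,0,0.05],"yaw":0},{"slide":[0,0,0.09],"yaw":0},{"slide":[0.035,-0.015,0.1],"yaw":0},{"slide":[0.07,-0.03,0.1],"yaw":0},{"slide":[0.105,-0.05,0.1],"yaw":0},{"slide":[0.14,-0.065,0.1],"yaw":-0.07},{"slide":[0.175,-0.082,0.1],"yaw":-0.07},{"slide":[0.175,-0.082,0.1],"yaw":-0.07},{"slide":[0.175,-0.082,0.07],"yaw":-0.07},{"slide":[0.175,-0.082,0.04],"yaw":-0.07},{"slide":[0.175,-0.082,0.02],"yaw":-0.07},{"slide":[0.175,-0.082,0.01],"yaw":-0.07},{"slide":[0.175,-0.082,0.008],"yaw":-0.07},{"slide":[0.175,-0.082,0.008],"yaw":-0.07},{"slide":[0.175,-0.082,0.008],"yaw":-0.07}]'
```

```text
clock: 21.58
position: [0.4343, 0.1603, 0.0168]
ee_rot: [0.649, 0.761, 0.001, 0.0]
ft_force: [0.6, 0.6, 0.9]
grip_width: 0.569
grasp_force: 0.0
clock: 22.17
position: [0.4342, 0.1597, 0.0169]
ee_rot: [0.649, 0.761, 0.001, 0.001]
ft_force: [-0.9, 0.1, 7.0]
grip_width: 0.316
grasp_force: 29.2
clock: 23.5
position: [0.6089, 0.0777, 0.0251]
ee_rot: [0.675, 0.738, 0.001, 0.001]
ft_force: [0.0, -0.2, 0.4]
grip_width: 0.317
grasp_force: 30.3
```

Width 0.316 (about 27 mm) fits the 28 mm block. I lower it 4 mm, release, retreat and check everything.

```bash
python3 -m inch '[{"slide":[0,0,-0.002],"yaw":0},{"slide":[0,0,-0.004],"yaw":0},{"slide":[0,0,-0.004],"yaw":0},{"slide":[0,0,-0.004],"yaw":0}]'
python3 -m inch '[{"slide":[0,0,0],"yaw":0},{"slide":[0,0,0],"yaw":0},{"slide":[0,0,0],"yaw":0},{"slide":[0,0,0],"yaw":0},{"slide":[0,0,0],"yaw":0},{"slide":[0,0,0.01],"yaw":0},{"slide":[0,0,0.04],"yaw":0},{"slide":[0,0,0.08],"yaw":0},{"slide":[0,0,0.12],"yaw":0},{"slide":[-0.04,0,0.16],"yaw":0},{"slide":[-0.08,0,0.19],"yaw":0},{"slide":[-0.12,0,0.21],"yaw":0},{"slide":[-0.16,0,0.21],"yaw":0},{"slide":[-0.19,0,0.21],"yaw":0},{"slide":[-0.19,0,0.21],"yaw":0},{"slide":[-0.19,0,0.21],"yaw":0},{"slide":[-0.19,0,0.21],"yaw":0}]' 110
python3 - <<'E'
from h import *
a=camera("scene")["frame"];c=camera("top");f=c["frame"];m=masks(f)
for n,s,z in(("green",(311,155),.018),("brass",(317,207),.026)):
    try:
        k,q=blob(m[n],s,14);print(n,q,ray(c,*q,z))
    except Exception as e: print(n,"hidden")
b=cv2.resize(a[90:400,120:440],(600,581),interpolation=cv2.INTER_CUBIC);cv2.imwrite("pics/f1.png",b[:,:,::-1])
E
```

```text
clock: 23.83
position: [0.6089, 0.0776, 0.021]
ee_rot: [0.675, 0.737, 0.001, 0.001]
ft_force: [-2.2, -0.7, 8.7]
grip_width: 0.319
grasp_force: 31.3
clock: 25.25
position: [0.4179, 0.0773, 0.2302]
ee_rot: [0.675, 0.737, -0.0, 0.002]
ft_force: [0.7, 0.0, 0.0]
grip_width: 0.569
grasp_force: 0.0
green hidden
brass hidden
```

View pics/f1.png

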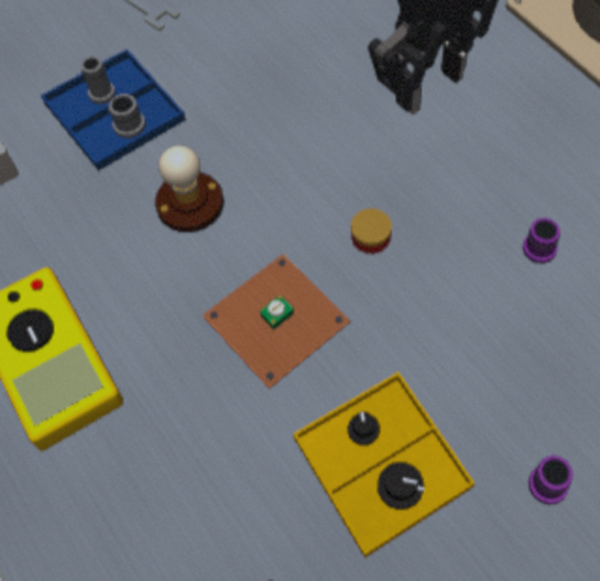

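The final view shows both shields upright, one to a bay, in the blue tray at (97,80) and (127,113). Both dials are face up, one to a bay, in the yellow tray at (364,428) and (400,485). The trimmer is upright at the plate's middle at (277,312), and the tin and lamp are where they were.

```bash
python3 -c "
from workcell import *;print(hand_in())"
```

```text
the job is handed in; nothing more can be done
None
```

The job is handed in at about 25 s on the clock: both grey shields stand in the blue tray, both dials lie face up in the yellow tray, and the green trimmer was set last, upright on the middle of the copper plate; the lamp was not touched and the flux tin was not moved.

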